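Turn a specimen cassette over through the twisted drop guide

ROBOT

A 6-joint arm with a two-finger parallel gripper is mounted at the origin on a cart in front of the work surface, level with it; the furniture and walls round the work are solid. World frame = base frame: x ahead of the robot, y to its left, z up, the work surface at z = 0. Lengths are in m, angles in rad, forces in N, time in s.
With the tool pointing down it reaches from about 0.325 to 0.9 m from the base axis. Payload 3.5 kg.
Tool frame: the origin (TCP) lies midway between the tips of the shut fingers; the grasp point (between the pads) lies 19 mm behind it; z points along the fingers, y is the line along which they close (so a half turn about z gives the same grasp; the last joint's range is limited). The gripper opens to 85 mm and grips with 20 to 120 N. Pads are 22 mm wide; open, the fingers measure 114 mm over their backs; the gripper's body (76 mm by 85 mm) begins 54 mm behind the grasp point. The pads swing forward as they close: fully open they stand 13 mm farther back than shut.
Start: joints at [1.098, 0.276, -0.026, 1.268, 0, 1.467], TCP at [0.226, 0.583, 0.231] pointing down, gripper open.
Joint ranges: [-3.12, 3.12], [-0.85, 1.88], [-1.08, 1.24], [-1.95, 2.15], [-1.57, 1.53], [-3.14, 3.14]. Speed limits (rad/s): [2.57, 2.57, 3.14, 3.14, 3.14, 3.14].

INTERFACE

Orientations are given as a unit quaternion [x, y, z, w].
In Python, from workcell import bot gives the robot as it stands. The module is installed in compiled form; this text tells all that it offers. Calls block until the motion is done:
- bot.reach(position, orientation): joint-space move of the TCP to a pose.
- bot.move_l(position, vel=0.15, ori=None): straight line of the TCP; ori=None keeps the orientation; vel is the mean speed in m/s.
- bot.move_joints(angles): joint-space move.
- bot.set_gripper(opening, force=None): opening from 0.0 (shut) to 1.0 (fully open); force is the grip in N (None keeps the last); returns when the fingers have stopped.
- bot.hold(seconds).
- bot.ik(position, orientation): joint angles nearest the present ones, or None.
- bot.get_state(): the state.
- bot.snapshot(name): name is "scene" or "side" or "wrist"; returns a dict with "color" (420x560x3 uint8, blue, green, red), "z_map" (420x560 float32, m along the optical axis (not along the pixel's ray), 0 where there is no reading), "mtx" (3x3 intrinsics, pixels), "eye" and "orientation" of the camera in the world. Camera axes: x right, y up, looking along -z (the intrinsics and any distortion apply to the point x, -y, -z); pixel columns grow to the right and rows downward; lengths in m; the calibration is good to about 2 mm. A picture is of the moment at which its call begins.
A pose or a line that the arm cannot do raises bot.MotionError and nothing moves.
- bot.close_job(): hands the job in; it is judged then, once.
The state is a dict: "time": time; "q": joint angles; "dq": joint speeds; "effort": joint torques, N m; "tool_pos": TCP position; "ee_rot": TCP orientation; "force": force on the tool from outside, world axes, zero at the start; "wrist_torque": the same for the moment, N m; "grip_width": opening from 0.0 (shut) to 1.0 (fully open); "finger_force": force on a finger pad.
Only numpy, scipy, OpenCV 4.12 (cv2) and the standard library are available. Lean on these libraries where they do the work, as an engineer would, in place of code of your own. Each camera call takes 0.05 s, during which the arm holds its last target. There are 200 camera calls.

TASK

Take the narrow perforated cassette out of the grey stand and, with its perforated face turned away from the small code reader, drop it upright into the top of the twisted metal guide, so that it slides through, is turned half over and comes to stand in the pocket at the foot of the guide with its perforated face towards the reader. Leave the wide cassette standing where it is in the stand.

Things in the scene. Friction and masses are not known exactly. Their poses are not given: they have to be found in the camera images.
- cassette: Narrow cassette: white plate 8 mm thick (its x), 28 mm wide (its y), 40 mm tall (its z), corners and long edges rounded, 20 g. Origin at its centre. -x side: perforated face (3 columns of small dark slots); +x side: smooth; +z: its top. Starts upright in one of the stand's two slots, perforated face roughly towards the robot; 26 mm of it stand out above the stand.
- wide_cassette: The other cassette, not to be moved: the same, but 44 mm wide with 5 columns of slots. Origin at its centre. It stands in the other slot of the stand, about 76 mm from the narrow one between centres, side by side.
- stand: Grey block, fixed, 36 mm (its x) by 164 mm (its y), 20 mm high, origin at the centre of its underside. Two slots in its top, 9.5 mm (x) by 49 mm (y), 14 mm deep, centred at y = -38 and +38 mm. Which cassette is in which slot varies.
- guide: Fixed polished sheet-metal guide on a grey plate (120 x 84 x 10 mm, x = -45 to +75), 277 mm high. Origin under its vertical axis at the worktop, z up. Its slot is wide along y and narrow along x at the top and at the foot; in between it makes half a turn about the vertical, so what faces -x at the top faces +x at the foot. Its +x (reader) side is roughly away from the robot.
- guide_mouth (a point): Centre of the guide's open top, 275 mm above the worktop. The flared mouth is free 35 mm along the guide's x and 48 mm along y, narrowing to 18 by 31 mm 35 mm further down; its 4 mm rim reaches 277 mm height, 22 mm from the axis in x and 28 mm in y. A cassette let go upright with its lower end well in the flare slides through by its own weight.
- guide_pocket (a point): Centre of the pocket at the foot of the guide, 30 mm above the worktop, where the cassette's centre lies when it stands on the base plate (10 mm high); the pocket is free 14 mm along x and 31 mm along y, with a 16 mm wide, 40 mm high window on both sides.
- face_point (a point): Imaginary point 60 mm from the centre of the narrow cassette, straight out from its perforated face: shows which way that face looks.
- reader (a point): Centre of the dark window of the code reader, a white box 26 x 50 x 46 mm on the guide's plate; it lies 46 mm from the guide's axis towards the guide's +x, 34 mm above the worktop, and looks back at the pocket.

How it is judged:
By the outcome, as a careful person would: the job done as asked, in the order asked, and still so for the second after the job is handed in, with the robot touching nothing.
It also fails if it takes over 38 s, if anything falls off the work surface, if the arm or the gripper's body presses on something with over 40 N, if the wrist force passes 120 N, or if a joint passes its speed limit or range.

## Working session

There is one attempt and no reset: what is moved stays moved. The work goes in short steps, each a Python script; the robot and the scene stay as the last script left them, time stands still between calls to the robot, and variables do not carry over. Pictures are saved under pics/ and viewed, at most 10 in all, crops included, and the job is handed in when it is done.

```bash
mkdir -p pics
cat > h.py <<'E'
import numpy as np, cv2
from scipy.spatial.transform import Rotation as R
from workcell import bot
def snap(n,f):
    s=bot.snapshot(n); cv2.imwrite('pics/'+f+'.png',s['color']); np.savez('pics/'+f+'.npz',**s); return s
def cloud(s):
    z=s['z_map']; v,u=np.mgrid[:z.shape[0],:z.shape[1]]; K=s['mtx']
    p=np.stack([(u-K[0,2])/K[0,0]*z,-(v-K[1,2])/K[1,1]*z,-z],-1)
    w=p@R.from_quat(s['orientation']).as_matrix().T+np.array(s['eye']); w[z==0]=np.nan; return w
E
python3 - <<'E'
from h import *
ims=[]
for n in ['scene','side','wrist']:
    s=snap(n,n+'0'); print(n,s.keys(),s['mtx'].tolist(),s['eye'],s['orientation'],(s['z_map']>0).mean()); ims.append(s['color'])
a=np.vstack([np.hstack(ims[:2]),np.hstack([ims[2],ims[2]*0])])
cv2.imwrite('pics/all.png',cv2.resize(a,(800,600)))
print(bot.get_state())
E
```

```text
scene dict_keys(['color', 'z_map', 'mtx', 'eye', 'orientation']) [[522.4136645779901, 0.0, 273.4684143895581], [0.0, 522.4136645779901, 200.4027582874889], [0.0, 0.0, 1.0]] [-0.19041566 -0.38989902  1.01635551] [ 0.35065168 -0.17042404 -0.3992293   0.8298283 ] 0.9914285714285714
side dict_keys(['color', 'z_map', 'mtx', 'eye', 'orientation']) [[528.2015709681281, 0.0, 284.3438956532327], [0.0, 528.2015709681281, 210.7948993870788], [0.0, 0.0, 1.0]] [0.08528965 1.2709097  0.68795959] [-0.0951662   0.54249506  0.82284853 -0.13986709] 0.9948469387755102
wrist dict_keys(['color', 'z_map', 'mtx', 'eye', 'orientation']) [[371.32796210466086, 0.0, 282.96807358986746], [0.0, 371.32796210466086, 206.06177494523192], [0.0, 0.0, 1.0]] [0.15365414 0.60990764 0.37279502] [-0.12736919 -0.08574813  0.55789031  0.81558736] 0.9960374149659864
{'time': 0.15, 'q': array([ 1.09757770e+00,  2.77008052e-01, -2.75853897e-02,  1.26800528e+00,
       -1.22165197e-05,  1.46742479e+00]), 'dq': array([ 0.00012144, -0.00268706,  0.00429123,  0.00220444,  0.00068491,
       -0.00191317]), 'effort': array([ 5.39491321e-04, -4.46059120e+01,  2.95638406e+01,  1.05189488e-02,
       -8.59331635e-05,  4.66095855e-06]), 'tool_pos': array([0.22563048, 0.58218194, 0.23037647]), 'ee_rot': array([ 1.83871299e-01,  9.82949914e-01, -8.65739455e-04, -2.50369890e-04]), 'force': array([-0.38839471, -0.29595483,  0.82626237]), 'wrist_torque': array([ 0.00140116, -0.00251195, -0.03566585]), 'finger_force': 0.0, 'grip_width': 1.0001059948611726}
```

View pics/all.png

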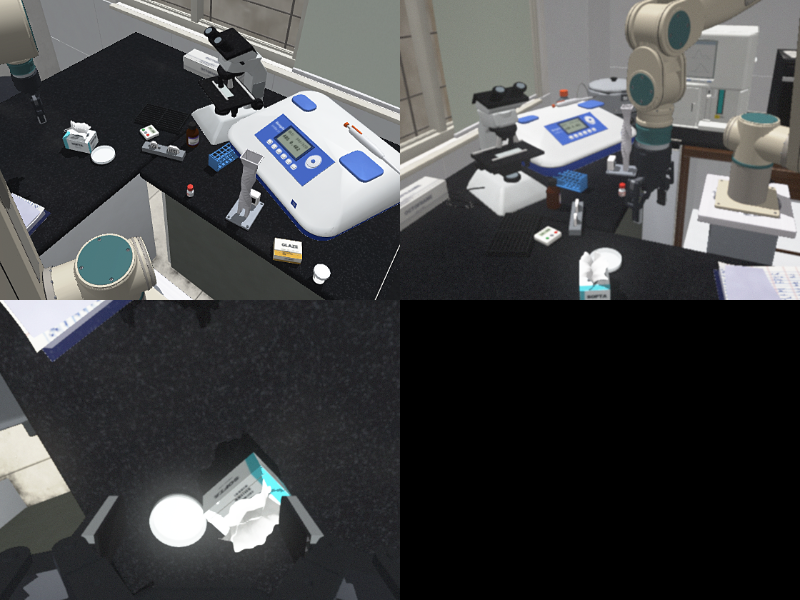

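The stand is at about (230,210) in the full scene image. The guide's top is at about (353,221) and its foot at about (340,301). I'll enlarge both areas and get the point cloud.

Run:
```python
from h import *
s=dict(np.load('pics/scene0.npz')); w=cloud(s)
a=cv2.resize(s['color'][185:235,180:290],(800,364),interpolation=cv2.INTER_CUBIC)
b=cv2.resize(s['color'][200:330,300:400],(400,520),interpolation=cv2.INTER_CUBIC)
t=np.load('pics/side0.npz')['color']
print('stand',w[210,230],w[200,200],'guide top',w[218,353],w[300,340])
for n,sl in (('stand',np.s_[185:235,185:270]),('guide',np.s_[200:330,300:400])):
    p=w[sl].reshape(-1,3); h,_=np.histogram(p[:,2],np.arange(-.01,.3,.01)); print(n,h)
c=cv2.resize(s['color'][190:230,190:270],(400,200),interpolation=cv2.INTER_CUBIC)
c2=cv2.resize(t[265:335,225:275],(400,320)[::1],interpolation=cv2.INTER_CUBIC)
cv2.imwrite('pics/c1.png',np.hstack([b,np.vstack([c,c2])]))
# guide mouth rim
p=w[200:330,300:400].reshape(-1,3); q=p[(p[:,2]>.26)&(p[:,2]<.29)]; print('rim',len(q),q.mean(0),q.min(0),q.max(0)); 
q=q[q[:,2]>.268]
print(cv2.minAreaRect((q[:,:2]*1000).astype(np.float32)))
# plate
m=(p[:,2]>.005)&(p[:,2]<.015); q=p[m]; q=q[np.hypot(*(q[:,:2]-np.median(q[:,:2],0)).T)<.1];print('plate',len(q),cv2.minAreaRect((q[:,:2]*1000).astype(np.float32)))
p=w[185:235,185:275].reshape(-1,3); q=p[(p[:,2]>.015)&(p[:,2]<.024)];print('stand',len(q),cv2.minAreaRect((q[:,:2]*1000).astype(np.float32)))
q=p[(p[:,2]>.03)&(p[:,2]<.06)]; print(np.round(q[::12]*1000).tolist()[:60])
```

```text
stand [0.51463576 0.31791647 0.01798616] [0.50373708 0.42188772 0.00076773] guide top [ 0.47975081 -0.06272372  0.26197399] [ 0.45922761 -0.07235941  0.01228419]
stand [1854 1229  558  246   94   97   24   35    9    0    0    0    0    0
    0    0    0    0    0    0    0    0    0    0    0    0    0    0
    0    0]
guide [3778 2817  384  176   74  160  503  155  162  216  669  649  618  475
  367  266   92   57   63   61   62   57   66   68   65   92  141  180
  218    0]
rim 398 [ 0.46642457 -0.06728903  0.27022052] [ 0.43914749 -0.09903203  0.26000282] [ 0.4891829  -0.0406439   0.27945318]
((464.4468078613281, -69.71733093261719), (47.80329132080078, 56.75629806518555), 7.907211780548096)
plate 1013 ((474.1919250488281, -85.16973114013672), (121.46834564208984, 144.49241638183594), 29.1292667388916)
stand 579 ((538.52978515625, 339.6483154296875), (101.50880432128906, 220.96258544921875), 16.468185424804688)
[[606.0, 284.0, 60.0], [602.0, 281.0, 46.0], [611.0, 247.0, 59.0], [608.0, 248.0, 57.0], [605.0, 252.0, 53.0], [602.0, 257.0, 49.0], [600.0, 259.0, 45.0], [601.0, 263.0, 38.0], [603.0, 265.0, 32.0], [505.0, 361.0, 44.0], [498.0, 366.0, 43.0], [500.0, 357.0, 43.0], [503.0, 349.0, 42.0], [498.0, 360.0, 31.0], [526.0, 294.0, 47.0], [529.0, 286.0, 45.0], [525.0, 282.0, 47.0], [525.0, 286.0, 41.0], [524.0, 293.0, 34.0], [522.0, 291.0, 33.0], [523.0, 289.0, 30.0], [530.0, 270.0, 33.0]]
```

View pics/c1.png

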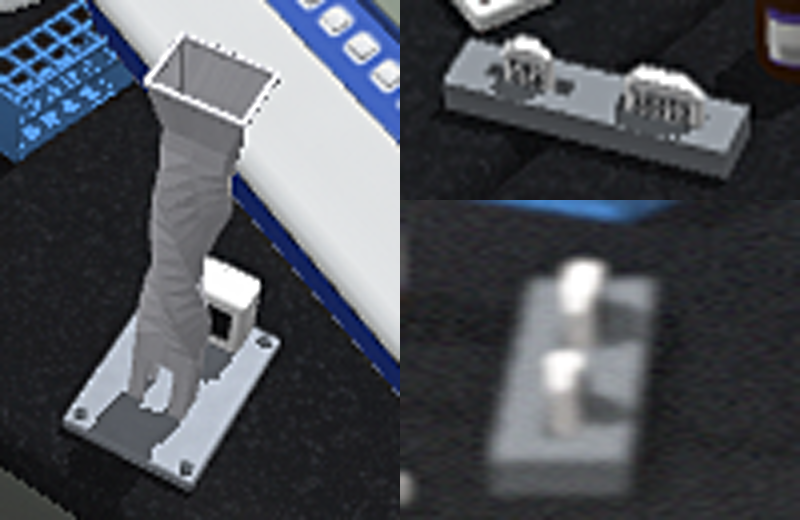

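The narrow cassette is the left one in the scene view, at roughly (0.50, 0.36). The wide one is at roughly (0.526, 0.287), and both perforated faces look at the robot. The rim rectangle comes out at 48x57 mm, close to the 44x56 given, and the reader is on the far side. Next is a close view of the stand from the wrist camera.

```bash
cat >> h.py <<'E'
def ori(yaw): # tool down, tool y axis at angle yaw
    y=np.array([np.cos(yaw),np.sin(yaw),0]); z=np.array([0,0,-1.]); return R.from_matrix(np.c_[np.cross(y,z),y,z]).as_quat()
s0=dict(np.load('pics/wrist0.npz'))
T0=R.from_quat([1.83871299e-01,9.82949914e-01,-8.65739455e-04,-2.50369890e-04]); p0=np.array([0.22563048,0.58218194,0.23037647])
crel=T0.inv().apply(s0['eye']-p0); Crel=T0.inv()*R.from_quat(s0['orientation'])
def proj(P,tcp,q):
    T=R.from_quat(q); c=(T*Crel).inv().apply(np.array(P)-(tcp+T.apply(crel))); K=s0['mtx']
    return K[0,0]*c[0]/-c[2]+K[0,2], -K[1,1]*c[1]/-c[2]+K[1,2]
E
python3 - <<'E'
from h import *
print(crel,Crel.apply([0,0,-1]))
P=[.502,.360,.046]
for yaw in (np.radians(19),np.radians(199)):
    q=ori(yaw); T=R.from_quat(q)
    look=T.apply(Crel.apply([0,0,-1])); off=T.apply(crel)
    for z in (.16,.2,.24):
        # optical axis hits midpoint of the cassettes
        M=np.array([.51,.335,.03]); t=(M[2]-z-off[2])/look[2]; tcp=M-off-look*t; tcp[2]=z
        print(round(yaw,2),z,tcp,bot.ik(tcp,q),bot.ik([P[0],P[1],.026],q),bot.ik([.464,-.07,.34],ori(yaw-.19)))
w=cloud(dict(np.load('pics/scene0.npz'))); p=w[262:292,345:368].reshape(-1,3); q=p[(p[:,2]>.045)&(p[:,2]<.06)]; print('reader top',q.mean(0),cv2.minAreaRect((q[:,:2]*1000).astype(np.float32)))
E
```

```text
[ 0.07715634 -0.00042202 -0.14240461] [-3.03600525e-01 -8.66619167e-04  9.52799019e-01]
0.33 0.16 [0.50749389 0.34433556 0.16      ] [ 0.49078512  0.30038994 -0.14908656  1.12131983  0.          1.72996889] [ 0.51752797  0.43699411 -0.26896653  0.86483569  0.          1.75671174] [-0.28762273 -0.04280869 -0.16205863  1.45154639  0.          1.14156103]
0.33 0.2 [0.50337872 0.35639863 0.2       ] [ 0.51131557  0.27922755 -0.08966446  1.20190431  0.          1.75049934] [ 0.51752797  0.43699411 -0.26896653  0.86483569  0.          1.75671174] [-0.28762273 -0.04280869 -0.16205863  1.45154639  0.          1.14156103]
0.33 0.24 [0.49926355 0.3684617  0.24      ] [ 0.53164804  0.26428861 -0.0238953   1.28261242  0.          1.77083181] [ 0.51752797  0.43699411 -0.26896653  0.86483569  0.          1.75671174] [-0.28762273 -0.04280869 -0.16205863  1.45154639  0.          1.14156103]
3.47 0.16 [0.51250611 0.32566444 0.16      ] [ 0.45964611  0.29016367 -0.16295992  1.11767274  0.         -1.44276277] [ 0.51752797  0.43699411 -0.26896653  0.86483569  0.         -1.38488092] [-0.28762273 -0.04280869 -0.16205863  1.45154639  0.         -2.00003162]
3.47 0.2 [0.51662128 0.31360137 0.2       ] [ 0.43863876  0.2577075  -0.11796146  1.19512737  0.         -1.46377012] [ 0.51752797  0.43699411 -0.26896653  0.86483569  0.         -1.38488092] [-0.28762273 -0.04280869 -0.16205863  1.45154639  0.         -2.00003162]
3.47 0.24 [0.52073645 0.3015383  0.24      ] [ 0.4174857   0.23104404 -0.06657789  1.2731744   0.         -1.48492319] [ 0.51752797  0.43699411 -0.26896653  0.86483569  0.         -1.38488092] [-0.28762273 -0.04280869 -0.16205863  1.45154639  0.         -2.00003162]
reader top [ 0.51943358 -0.07377267  0.05372185] ((501.7804870605469, -81.69430541992188), (85.92414855957031, 33.38151168823242), 22.605031967163086)
```

Run:
```python
from h import *
bot.reach([0.5075,0.3443,0.16],ori(np.radians(19)))
s=snap('wrist','w1'); cv2.imwrite('pics/w1v.png',s['color']); st=bot.get_state(); print(st['time'],st['tool_pos'])
w=cloud(s); print(s['eye'])
def rect(lo,hi,g):
    m=((w[...,2]>lo)&(w[...,2]<hi)&(abs(w[...,0]-.515)<.09)&(abs(w[...,1]-.325)<.13)).astype(np.uint8)
    n,l,stt,c=cv2.connectedComponentsWithStats(m)
    for i in range(1,n):
        if stt[i,4]>150:
            q=w[l==i]; print(g,stt[i].tolist(),q.mean(0).round(4),cv2.minAreaRect((q[:,:2]*1000).astype(np.float32)))
rect(.015,.025,'stand'); rect(.042,.052,'tops'); rect(.026,.052,'cas')
```

```text
1.6 [0.50699942 0.34543921 0.16041014]
[0.48210411 0.41805969 0.30290884]
stand [341, 64, 100, 84, 4270] [0.5598 0.4336 0.0164] ((558.7952270507812, 435.968505859375), (53.68136978149414, 55.78049850463867), 73.4515609741211)
stand [260, 115, 48, 193, 7210] [0.5137 0.3304 0.02  ] ((516.535888671875, 322.60198974609375), (36.045291900634766, 164.2854461669922), 19.634754180908203)
tops [279, 163, 12, 34, 325] [0.5035 0.3592 0.0453] ((503.6554260253906, 358.90911865234375), (7.871891021728516, 24.552785873413086), 18.930831909179688)
tops [281, 255, 10, 45, 417] [0.5295 0.2867 0.0457] ((530.1452026367188, 284.64691162109375), (7.077840805053711, 38.695865631103516), 19.126760482788086)
tops [358, 307, 18, 32, 162] [0.6018 0.2725 0.0471] ((602.1767578125, 269.8360900878906), (26.960248947143555, 4.255452632904053), 87.24048614501953)
cas [279, 157, 12, 41, 433] [0.5029 0.3606 0.0435] ((503.7487487792969, 358.4674987792969), (7.973428249359131, 28.37732696533203), 18.998353958129883)
cas [280, 244, 11, 56, 584] [0.528  0.2897 0.043 ] ((529.5027465820312, 285.4306335449219), (8.082563400268555, 43.36094665527344), 19.08447265625)
cas [355, 297, 21, 42, 403] [0.6019 0.2725 0.0394] ((602.240966796875, 269.7929992675781), (28.354896545410156, 4.774528503417969), 88.54540252685547)
```

View pics/w1.png

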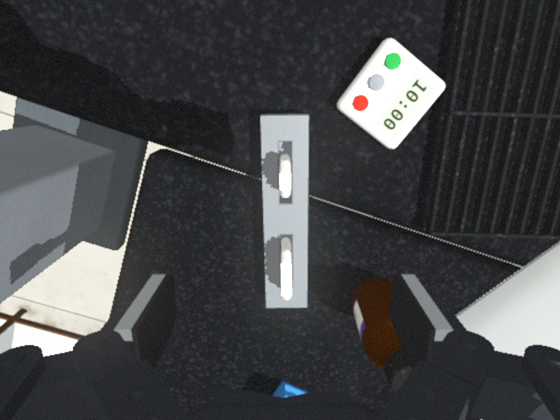

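The close view shows the narrow cassette's top at about (285,175), measured 28.4x8.0 mm at (0.5037, 0.3585) with 19° yaw. The wide one is at about (286,268), and the path is clear. Now I grasp and lift, then look at the guide from nearby.

Run:
```python
from h import *
q=ori(np.radians(19)); P=[.5037,.3585]
bot.set_gripper(.6)
bot.reach([*P,.09],q); bot.move_l([*P,.027],vel=.08)
st=bot.get_state(); print(st['tool_pos'],st['force'],st['time'])
bot.set_gripper(0.,force=30); st=bot.get_state(); print(st['grip_width'],st['finger_force'],st['force'])
bot.move_l([*P,.12],vel=.1); st=bot.get_state(); print(st['grip_width'],st['finger_force'],st['time'])
bot.move_l([*P,.36],vel=.25)
g=np.array([.464,-.07]); qg=ori(np.radians(8)); v=R.from_quat(qg).apply([1,0,0])[:2]
t=g+v*.11; print(t, bot.ik([*t,.36],qg), proj([*g,.277],np.array([*t,.36]),qg))
bot.reach([*t,.36],qg); bot.hold(.2)
s=snap('wrist','w2'); st=bot.get_state(); print(st['tool_pos'],st['time'],st['grip_width'],st['finger_force'])
w=cloud(s)
m=(w[...,2]>.268)&(w[...,2]<.285)&(np.hypot(w[...,0]-g[0],w[...,1]-g[1])<.05)
p=w[m]; print(len(p),p.mean(0),cv2.minAreaRect((p[:,:2]*1000).astype(np.float32)))
```

```text
[0.50412299 0.35877051 0.02733559] [-0.88619151 -0.89815677  0.45158095] 3.3667
0.08369762643284971 32.89140201173723 [-0.83531289 -0.06816708  1.70138034]
0.08054934470735862 32.59888985194266 4.9083
[0.44869096 0.03892949] [-0.05716197 -0.08028547 -0.15605648  1.49502532  0.          1.37400801] (np.float64(284.0520214023406), np.float64(356.30790046535776))
[0.4490652  0.03961592 0.35993526] 7.5 0.08661882008006502 32.5864848587662
575 [ 0.46605391 -0.0828584   0.2736852 ] ((464.9276123046875, -70.24919128417969), (26.469100952148438, 56.59573745727539), 6.937678813934326)
```

View pics/w2.png

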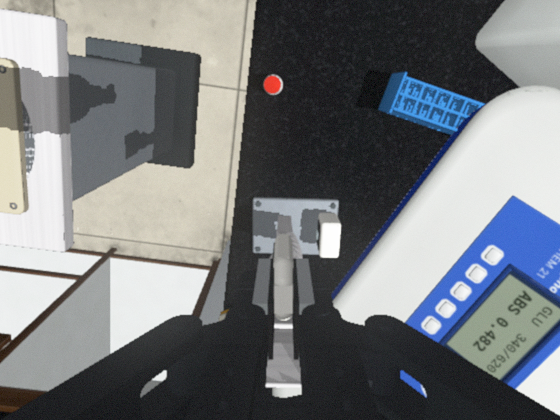

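The cassette is held (grip width 0.087, about 8 mm), and the reader at (327,235) is on the far side. The fingers hide part of the rim near (283,370), so I'll take one shifted view of the mouth plus the scene view.

Run:
```python
from h import *
g=np.array([.4645,-.07]); qg=ori(np.radians(8)); T=R.from_quat(qg); v=T.apply([1,0,0])[:2]; u=T.apply([0,1,0])[:2]
t=g+v*.15-u*.09; print(t,proj([*g,.277],np.array([*t,.36]),qg))
bot.reach([*t,.36],qg); bot.hold(.2)
s=snap('wrist','w3'); s2=snap('scene','sc3'); st=bot.get_state(); print(st['tool_pos'],st['time'])
for x in (s,s2):
    w=cloud(x)
    m=(w[...,2]>.272)&(w[...,2]<.283)&(np.hypot(w[...,0]-g[0],w[...,1]-g[1])<.05)
    p=w[m]; print(len(p),p.mean(0),cv2.minAreaRect((p[:,:2]*1000).astype(np.float32)))
    m=(w[...,2]>.004)&(w[...,2]<.016)&(np.hypot(w[...,0]-.479,w[...,1]+.068)<.085)
    p=w[m]; print('plate',len(p),cv2.minAreaRect((p[:,:2]*1000).astype(np.float32)))
a=s2['color']; v0,u0=[int(round(i)) for i in (0,0)]
# held cassette in scene view
K=s2['mtx']; c=R.from_quat(s2['orientation']).inv().apply(st['tool_pos']-s2['eye']); uu=int(K[0,0]*c[0]/-c[2]+K[0,2]); vv=int(K[1,1]*c[1]/c[2]+K[1,2]); print(uu,vv)
b=a[max(vv-50,0):vv+50,max(uu-50,0):uu+50]
cv2.imwrite('pics/v3.png',np.hstack([cv2.resize(s['color'],(500,375)),cv2.resize(b,(300,375),interpolation=cv2.INTER_CUBIC)]))
```

```text
[0.35449991 0.06601463] (np.float64(401.8998766234525), np.float64(399.66379349925523))
[0.35521422 0.06584755 0.35984362] 8.275
22 [ 0.47557949 -0.05829021  0.2750796 ] ((472.14300537109375, -55.233516693115234), (3.2159745693206787, 34.30262756347656), 48.222900390625)
plate 2919 ((479.7447204589844, -68.48280334472656), (119.8256607055664, 83.53614807128906), 6.348082065582275)
179 [ 0.46444787 -0.06966085  0.27532927] ((464.3036193847656, -69.74408721923828), (46.02263641357422, 57.239341735839844), 7.737776756286621)
plate 1045 ((470.2103271484375, -74.95647430419922), (134.19834899902344, 118.9975814819336), 12.558560371398926)
263 187
```

View pics/v3.png

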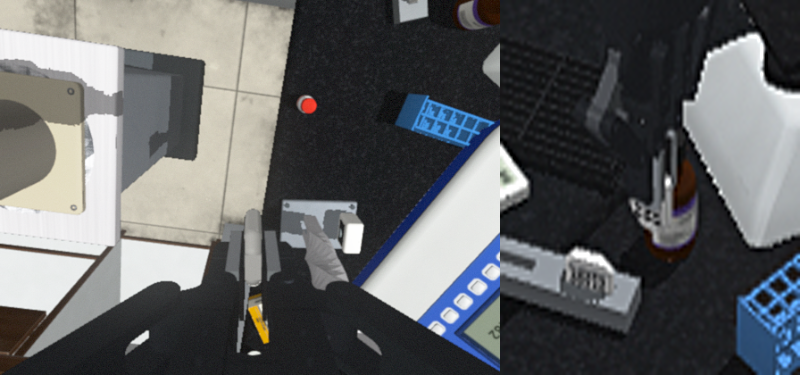

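The plate fit gives the guide axis at (0.4648, -0.0701), and the rim fit gives (0.4643, -0.0697), with about 6.7° yaw. The scene crop shows the cassette upright in the fingers with its perforated side towards the robot, away from the reader. Next is the drop.

Run:
```python
from h import *
g=[.4646,-.0700]; q=ori(np.radians(6.7))
bot.reach([*g,.36],q); bot.move_l([*g,.2815],vel=.08); bot.hold(.15)
st=bot.get_state(); print(st['tool_pos'],st['force'],st['time'],st['grip_width'])
bot.set_gripper(.35); bot.hold(.5)
st=bot.get_state(); print(st['tool_pos'],st['force'],st['time'])
bot.move_l([*g,.40],vel=.2)
bot.reach([.42,.13,.40],q); bot.hold(.3)
s=snap('scene','sc4'); s2=snap('side','sd4'); print(bot.get_state()['time'])
def crop(x,P,r):
    K=x['mtx']; c=R.from_quat(x['orientation']).inv().apply(np.array(P)-x['eye']); u=int(K[0,0]*c[0]/-c[2]+K[0,2]); v=int(K[1,1]*c[1]/c[2]+K[1,2])
    return cv2.resize(x['color'][max(v-r,0):v+r,max(u-r,0):u+r],(400,400),interpolation=cv2.INTER_CUBIC)
cv2.imwrite('pics/v4.png',np.hstack([crop(s,[*g,.13],75),crop(s2,[*g,.05],50)]))
```

```text
[ 0.4650761  -0.07015114  0.28218443] [-0.09464562  0.06528484 -0.58812222] 10.2917 0.08193652029893715
[ 0.46458692 -0.0700045   0.28149373] [-0.12879057  0.19035098 -0.38815469] 11.1417
13.1167
```

View pics/v4.png

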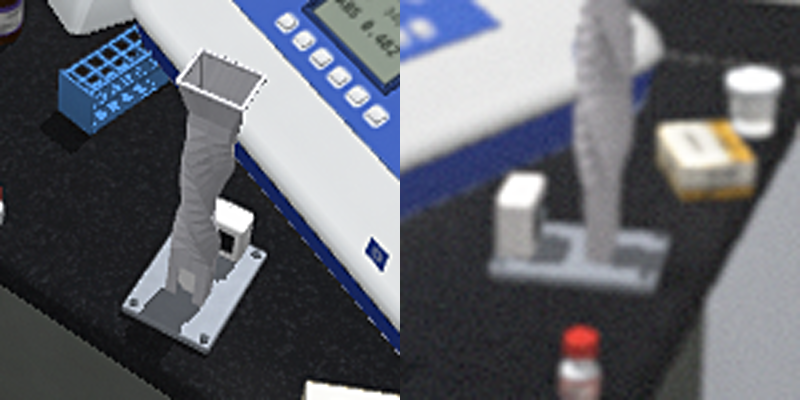

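The mouth is empty and the window facing the robot, which showed bright before, is now filled by a smooth face near (185,283) in the left crop. I'll compare depth in the window and zoom in to confirm it is fully down.

Run:
```python
from h import *
a,b=[dict(np.load(f'pics/{n}.npz')) for n in ('scene0','sc4')]
g=np.array([.4646,-.07]); th=np.radians(6.7); ex=np.array([np.cos(th),np.sin(th)]); ey=np.array([-ex[1],ex[0]])
for x in (a,b):
    K=x['mtx']; w=cloud(x)
    for z in (.015,.022,.03,.038,.044,.048):
        P=np.array([*(g-ex*.007),z]); c=R.from_quat(x['orientation']).inv().apply(P-x['eye']); u=int(round(K[0,0]*c[0]/-c[2]+K[0,2])); v=int(round(K[1,1]*c[1]/c[2]+K[1,2]))
        p=w[v,u]; d=p[:2]-g; print(z,(u,v),np.round([d@ex*1e3,d@ey*1e3,p[2]*1e3],1),x['color'][v,u])
cv2.imwrite('pics/v5.png',np.hstack([cv2.resize(x['color'][265:315,320:370],(400,400),interpolation=cv2.INTER_CUBIC) for x in (a,b)]))
```

```text
0.015 (339, 299) [-0.9  2.7  7.2] [200 190 181]
0.022 (339, 298) [0.2 3.5 9.2] [203 188 181]
0.03 (340, 296) [8.2 4.6 6.8] [205 192 185]
0.038 (340, 293) [14.2  7.9  9.2] [212 198 188]
0.044 (340, 292) [19.1 10.   5.8] [219 205 195]
0.048 (340, 291) [-7.2  1.  47. ] [153 145 141]
0.015 (339, 299) [-4.   1.6 11.8] [91 86 82]
0.022 (339, 298) [-2.3  2.6 13. ] [138 135 136]
0.03 (340, 296) [-0.2  1.7 19. ] [148 147 147]
0.038 (340, 293) [-1.3  2.4 31.3] [147 147 147]
0.044 (340, 292) [-0.7  3.  34.2] [151 150 150]
0.048 (340, 291) [-8.6  0.5 48.9] [131 128 128]
```

View pics/v5.png

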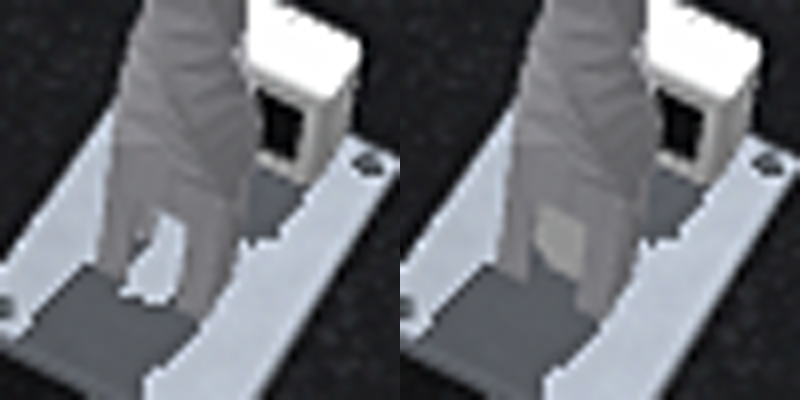

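The window is now filled by a smooth face about 1 mm robot-side of the axis, reaching down to 12–13 mm height. So the cassette stands on the plate with its slots towards the reader, and the gripper is well clear. Handing in.

```bash
python3 -c "
from h import *
print(bot.close_job())"
```

```text
the job is handed in; nothing more can be done
None
```

I dropped the narrow cassette through the guide and handed the job in at about 13 s: it stands in the pocket with its smooth side towards the robot, so its perforated face is towards the reader, and the wide cassette was left in the stand.

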